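Set the stone-sizing gate by its clicks and check it with the gauge blade

ROBOT

A 6-joint arm with a two-finger parallel gripper is mounted at the origin on the work surface. World frame = base frame: x ahead of the robot, y to its left, z up, the work surface at z = 0. Lengths are in m, angles in degrees, forces in N, time in s.
With the tool pointing down it reaches from about 0.4 to 0.825 m from the base axis. Payload 7 kg.
Tool frame: the origin (TCP) lies midway between the tips of the shut fingers; the grasp point (between the pads) lies 19 mm behind it; z points along the fingers, y is the direction in which the jaws open and shut (so a half turn about z gives the same grasp; the last joint's range is limited). The gripper opens to 88 mm and grips with 3 to 60 N. Pads are 19 mm wide; open, the fingers measure 130 mm over their backs; the gripper's body (78 mm by 193 mm) begins 47 mm behind the grasp point.
Start: joints at [80.334, 20.546, 0.682, 0, -70.136, -16.507], TCP at [0.298, 0.606, 0.227] pointing down, gripper open.
Joint ranges: [-176.03, 176.03], [-82.01, 121.73], [-58.28, 71.71], [-173.87, 95.51], [-174.79, -0.11], [-173.66, 173.66]. Speed limits (degrees/s): [136.94, 136.94, 172.46, 180, 180, 180].

INTERFACE

Orientations are given as a 3x3 rotation matrix whose columns are the frame's x, y, z axes.
In Python, from rig import robot gives the robot as it stands. Calls block until the motion is done:
- robot.goto(position, orientation): joint-space move of the TCP to a pose.
- robot.servo_line(position, ori=None, speed=0.15): straight line of the TCP; ori=None keeps the orientation; speed is the mean speed in m/s.
- robot.movej(angles): joint-space move.
- robot.move_gripper(opening): opening from 0.0 (shut) to 1.0 (fully open); the grip force is fixed at half the most; returns when the fingers have stopped.
- robot.dwell(seconds).
- robot.ik(position, orientation): joint angles nearest the present ones, or None.
- robot.grab_frame(name): name is "scene" or "top" or "wrist"; returns (picture, depth): 480x640x3 uint8, red, green, blue; 480x640 float32, m along the optical axis (not along the pixel's ray), 0 where there is no reading.
- robot.camera_info(name): a dict with "vfov" (degrees; the focal length in pixels is half the picture's height over the tangent of half this angle, whatever the lens; pixels are square), "cx", "cy" (the principal point, pixels), "k1" (the pictures are not rectified: a ray, as slopes to the right and down, at radius r is drawn at 1 + k1 r^2 times it, then the intrinsics apply), "view" (4x4, takes a point from world to camera coordinates); the wrist camera has in their place "T_tool_cam" (4x4, takes a point from camera to tool coordinates, whose origin is the TCP and whose axes are the flange's). Camera axes: x right, y down, z forward; pixel columns grow to the right and rows downward; lengths in m; the calibration is good to about 2 mm. A picture is of the moment at which its call begins: read the wrist's pose just before it. camera_info takes no time and is no camera call.
A pose or a line that the arm cannot do raises robot.Unreachable and nothing moves.
- robot.job_done(): hands the job in, once; it reports no verdict.
Readings, each from a call of its own:
- robot.read_t(): time.
- robot.read_qpos(): joint angles.
- robot.read_qvel(): joint speeds.
- robot.read_effort(): joint torques, N m.
- robot.read_position(): TCP position.
- robot.read_tcp_rot(): TCP orientation.
- robot.read_force(): force on the tool from outside, world axes, zero at the start.
- robot.read_ft_torque(): the same for the moment, N m.
- robot.read_grip_width(): opening from 0.0 (shut) to 1.0 (fully open).
Only numpy, scipy, OpenCV 4.12 (cv2) and the standard library are available. Lean on these libraries where they do the work, as an engineer would, in place of code of your own. Each camera call takes 0.05 s, during which the arm holds its last target. There are 200 camera calls.

TASK

Turn the dial of the stone-sizing gate to its fifth click, counted clockwise from the closed stop (the long mark is the stop, each round pip after it is one click), and let go of it so that it rests in that click. Then slide the gauge blade flat on the granite, tip first, under the raised bar until its shoulder meets the bar, and leave it there with the dial still on five. Leave the jar, the bowl and the loupe where they are.

Things in the scene. Friction and masses are not known exactly. Their poses are not given: they have to be found in the camera images.
- gate: Stone-sizing gate, fixed: black granite slab with a grey housing (dial on top) and a steel bar. Origin on the shelf under the middle of the bar's opening; x = way the blade goes in, away from the robot, y = left, to the housing, z up. In mm: slab x -155..110, y -80..135, top z 20; housing x -5..95, y 19..119, top z 58; aluminium guide post x 21..55, y -38..-18, top z 70.
- dial (a joint): Dial angle, rad: 0 at the closed stop, growing clockwise seen from above to 3.491 (click 8, end stop). A click is 25 degrees (0.4363); click 5 reads 2.182. A sprung ball pulls it into the nearest click and holds it there; each crest takes about 0.2 N m (5 to 8 N at the post), then it jumps ahead by itself. Starts in click 0, 1 or 2.
- post_top (a point): Centre of the top of the round upright post on the dial, for turning it: 12 mm thick, 28 mm tall, 30 mm from the dial's axis, top 97 mm above the shelf. A closed gripper can push it round from above. Its direction from the axis in the gate's frame, counter-clockwise from x: 280 degrees minus the dial's angle (155 at click 5).
- dial_axis (a point): Centre of the dial's upper face, at (45, 69, 69) mm in the gate's frame. Black disc of 37 mm radius; a cap of 14 mm radius stands 4 mm above it. A line on it runs through the post to steel marks on the housing, 44 mm from the axis: a long bar mark at the closed stop, then 8 round pips, one per click.
- bar_stop (a point): Foot of the bar's front face, on the slab's top in the middle of the opening (gate frame 30, 0.5, 20 mm): the shoulder comes here. Opening 37 mm wide between guide post and housing. The bar over it is 16 mm thick (x 30..46) and 30 mm high; its underside stands 2 mm above the slab per click (0 at the closed stop, 10 mm at click 5).
- blade: Loose steel gauge blade flat on the slab, about 160 g, 24 mm wide, 7 thick, x -15..95 (last 10 mm 18 wide). Origin on its underside below the handle's centre; x to the tip, z up. Handle: black block 28 (x) by 14 (y) mm, top 47 above the underside. Shoulder: cross step x 52..60, 20 high. Starts on the robot's side, tip 15 to 50 mm short of the bar, up to 15 mm aside and 0.25 rad askew.
- blade_grip (a point): Point in the handle 31 mm above the blade's underside, on the handle's axis: where to grip it (14 mm wide along the blade's y).
- blade_shoulder (a point): Foot of the shoulder's front face, on the blade's underside, 60 mm ahead of its origin.
- blade_tip (a point): Tip of the blade, 95 mm ahead of its origin, mid thickness.
- jar: Glass jar of tumbled tiger's eye with a steel twist cap, 72 mm across, 98 mm tall, 600 g. Origin under its centre. Bystander.
- bowl: Blue ceramic bowl, 110 mm across, 50 mm tall, 400 g. Origin under its centre. Bystander.
- loupe: Aluminium loupe in a spring clip stand, round foot 72 mm across, 110 mm tall, 400 g. Origin under its centre. Bystander.
Not all that is in view belongs to the job. Of the things shaped like the blade, the steel one is meant.

How it is judged:
By the outcome, as a careful person would: the job done as asked, in the order asked, and still so for the second after the job is handed in, with the robot touching nothing.
It also fails if it takes over 61 s, if anything falls off the work surface, if the arm or the gripper's body presses on something with over 40 N, if the wrist force passes 120 N, or if a joint passes its speed limit or range.

## Working session

There is one attempt and no reset: what is moved stays moved. The work goes in short steps, each a Python script; the robot and the scene stay as the last script left them, time stands still between calls to the robot, and variables do not carry over. Pictures are saved under pics/ and viewed, about 8 in all and at most 12, crops included, and the job is handed in when it is done.

```bash
mkdir -p pics; ls
python3 - <<'E'
from rig import robot
import cv2,numpy as np
np.set_printoptions(precision=4,suppress=True)
for n in("scene","top","wrist"):
    print(n,robot.camera_info(n))
R=robot.read_tcp_rot();print(robot.read_position(),R,robot.read_t())
for n in("scene","top","wrist"):
    p,d=robot.grab_frame(n); cv2.imwrite(f"pics/{n}0.png",p[:,:,::-1]); np.savez(f"pics/{n}0.npz",p=p,d=d)
E
```

```text
pics
scene {'vfov': 43.824183203014435, 'cx': 319.5769824655556, 'cy': 235.852284127114, 'k1': -0.1423285983247412, 'view': array([[-0.8213,  0.5703, -0.0112,  0.4345],
       [ 0.4502,  0.6361, -0.6267, -0.2047],
       [-0.3503, -0.5198, -0.7792,  1.5904],
       [ 0.    ,  0.    ,  0.    ,  1.    ]])}
top {'vfov': 52.16634364314166, 'cx': 320.22737375193003, 'cy': 239.02936994140708, 'k1': 0.032112361464754005, 'view': array([[ 0.0026, -1.    , -0.0022,  0.0113],
       [-0.9859, -0.0021, -0.1674,  0.5417],
       [ 0.1674,  0.0026, -0.9859,  1.1461],
       [ 0.    ,  0.    ,  0.    ,  1.    ]])}
wrist {'vfov': 71.11288622599199, 'cx': 322.717748269647, 'cy': 243.33505696034922, 'k1': -0.051332124234993774, 'T_tool_cam': array([[ 0.0011, -0.9555, -0.2949,  0.0806],
       [ 1.    ,  0.001 ,  0.0005, -0.0001],
       [-0.0001, -0.2949,  0.9555, -0.1584],
       [ 0.    ,  0.    ,  0.    ,  1.    ]])}
[0.2975 0.6054 0.2256] [[ 0.8974 -0.4412 -0.0006]
 [-0.4412 -0.8974 -0.0015]
 [ 0.0001  0.0016 -1.    ]] 0.0
```

View pics/scene0.png

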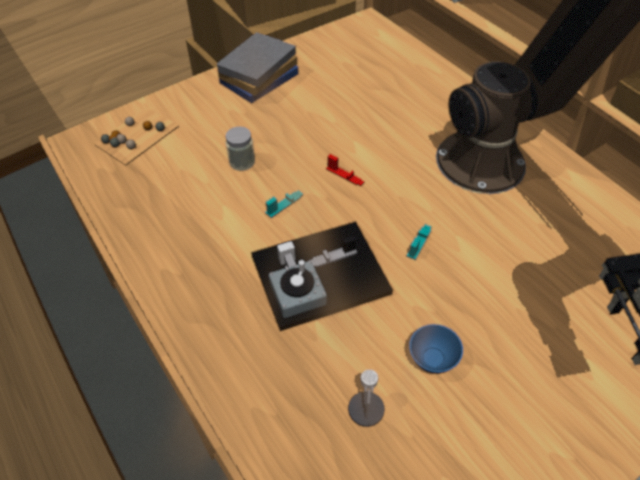

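View pics/top0.png

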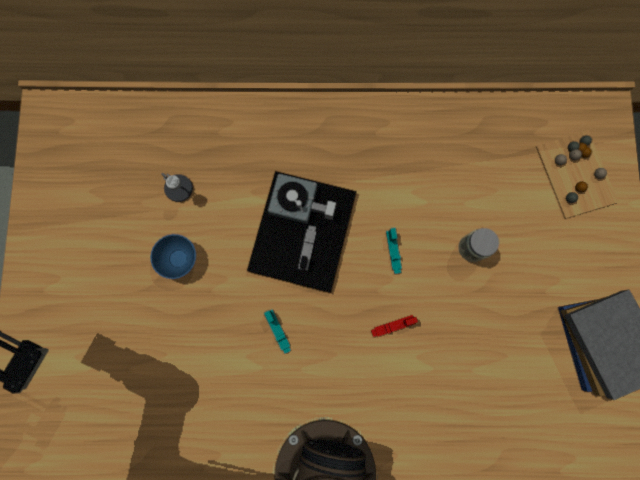

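The steel blade lies on the slab at top pixel (308,248). The look-alikes are teal at (394,250) and (278,332) and red at (396,326). Only the grey one on the granite fits the description. The housing and dial are at (292,197), jar (481,246), bowl (174,257), loupe (176,187). Next I measure the slab from the top view and bring the wrist camera over it.

```bash
cat > h.py <<'E'
import numpy as np,cv2
from rig import robot
np.set_printoptions(precision=4,suppress=True)
def cam(n,pos=None,R=None):
    c=robot.camera_info(n); f=240/np.tan(np.radians(c['vfov']/2))
    K=np.array([[f,0,c['cx']],[0,f,c['cy']],[0,0,1]]); D=np.array([c['k1'],0,0,0.])
    if n=='wrist':
        T=np.eye(4);T[:3,:3]=R;T[:3,3]=pos; V=np.linalg.inv(T@c['T_tool_cam'])
    else: V=c['view']
    return K,D,V
def plane(C,px,z):
    K,D,V=C; u=cv2.undistortPoints(np.float64(px).reshape(-1,1,2),K,D).reshape(-1,2)
    d=np.c_[u,np.ones(len(u))]@V[:3,:3]; o=-V[:3,:3].T@V[:3,3]
    return o+d*((z-o[2])/d[:,2])[:,None]
def proj(C,P):
    K,D,V=C; return cv2.projectPoints(np.float64(P).reshape(-1,3),cv2.Rodrigues(V[:3,:3])[0],V[:3,3],K,D)[0].reshape(-1,2)
def snap(n,name):
    pos,R=robot.read_position(),robot.read_tcp_rot()
    p,d=robot.grab_frame(n); cv2.imwrite(f"pics/{name}.png",p[:,:,::-1]); np.savez(f"pics/{name}.npz",p=p,d=d,pos=pos,R=R)
    return p,d,cam(n,pos,R)
def tool(yaw):  # pointing down, tool x axis at yaw in world
    c,s=np.cos(yaw),np.sin(yaw); return np.array([[c,s,0],[s,-c,0],[0,0,-1.]])
def gate_fit(C,corn,z=0.02):
    """corn: ordered image corners -> gate pose (x,y,yaw) and residual, slab model corners"""
    W=plane(C,corn,z)[:,:2]; M=np.array([[-.155,.135],[.110,.135],[.110,-.080],[-.155,-.080]])
    best=None
    for k in range(4):
      for o in(1,-1):
        w=np.roll(W[::o],k,0); a=w-w.mean(0); m=M-M.mean(0)
        U,S,Vt=np.linalg.svd(m.T@a); d=np.sign(np.linalg.det(Vt.T@U.T)); R=Vt.T@np.diag([1,d])@U.T
        t=w.mean(0)-R@M.mean(0); e=np.linalg.norm(w-(M@R.T+t),axis=1).max()
        yaw=np.arctan2(R[1,0],R[0,0])
        if abs(yaw)<1.5 and(best is None or e<best[3]): best=(t[0],t[1],yaw,e)
    return best,W
E
python3 - <<'E'
from h import *
p=np.load('pics/top0.npz')['p']; C=cam('top')
hsv=cv2.cvtColor(p,cv2.COLOR_RGB2HSV)
m=np.uint8((hsv[...,1]<90)|(hsv[...,2]<45))*255; m[:150]=0;m[310:]=0;m[:,:225]=0;m[:,370:]=0
c=max(cv2.findContours(m,0,2)[0],key=cv2.contourArea)
print(cv2.contourArea(c)); 
q=cv2.approxPolyDP(cv2.convexHull(c),8,True).reshape(-1,2); print(q)
r=cv2.boxPoints(cv2.minAreaRect(c)); print(r); print(gate_fit(C,r))
print(robot.camera_info('wrist'))
E
```

```text
8630.5
[[275 172]
 [355 192]
 [330 291]
 [248 270]]
[[246.9775 270.9619]
 [273.0068 170.0985]
 [356.3893 191.6166]
 [330.36   292.48  ]]
((np.float64(0.5829575539644002), np.float64(0.02656779763020494), np.float64(-0.24563545435540687), np.float64(0.002955501249018571)), array([[ 0.4661,  0.1923],
       [ 0.7236,  0.1332],
       [ 0.6676, -0.0783],
       [ 0.4139, -0.0124]]))
{'vfov': 71.11288622599199, 'cx': 322.717748269647, 'cy': 243.33505696034922, 'k1': -0.051332124234993774, 'T_tool_cam': array([[ 0.0011, -0.9555, -0.2949,  0.0806],
       [ 1.    ,  0.001 ,  0.0005, -0.0001],
       [-0.0001, -0.2949,  0.9555, -0.1584],
       [ 0.    ,  0.    ,  0.    ,  1.    ]])}
```

Run:
```python
from h import *
g=np.array([.583,.0266]); yaw=-.2456
c,s=np.cos(yaw),np.sin(yaw); R2=np.array([[c,-s],[s,c]])
t=g+R2@[-.06,.025]
robot.goto([*t,.23],tool(yaw)); print(robot.read_t(),robot.read_position(),robot.read_qpos())
p,d,C=snap('wrist','w1')
```

```text
2.2583 [0.531  0.0661 0.23  ] [ 28.1      7.2195 -16.6522  -0.0009 -66.1245  47.87  ]
```

View pics/w1.png

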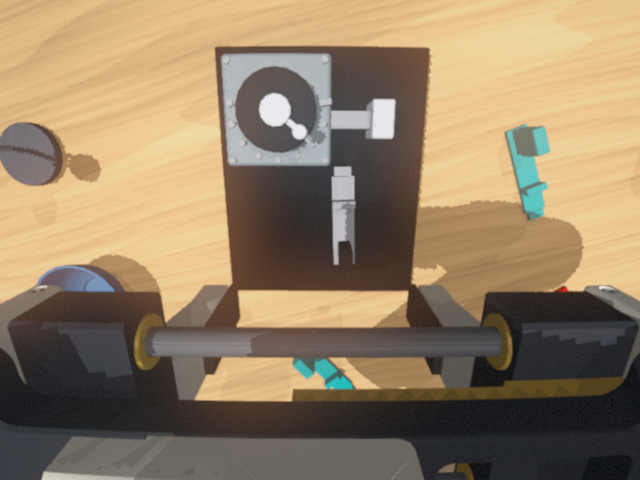

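The view shows the slab with top corners (217,48) and (428,48), the dial cap at (275,110), and the post top at (300,132). The bar is at (350,119), the guide post at (381,118), and the steel blade runs from (343,265) to its tip at (343,167). Now I measure these.

```bash
cat > meas.py <<'E'
from h import *
import sys
def pts3d(C,d):
    K,D,V=C; vv,uu=np.mgrid[0:480,0:640]
    u=cv2.undistortPoints(np.stack([uu,vv],-1).reshape(-1,1,2).astype(float),K,D).reshape(480,640,2)
    P=np.dstack([u*d[...,None],d]); return (P-V[:3,3])@V[:3,:3]
E
python3 - <<'E'
from meas import *
f=np.load('pics/w1.npz'); p,d=f['p'],f['d']; C=cam('wrist',f['pos'],f['R'])
P=pts3d(C,d)
hsv=cv2.cvtColor(p,cv2.COLOR_RGB2HSV)
print('table z',np.median(P[40:100,480:600,2]),'slab z',np.median(P[200:270,260:310,2]))
m=np.uint8((hsv[...,1]<90)|(hsv[...,2]<45))*255; m[:35]=0;m[280:]=0;m[:,:205]=0;m[:,445:]=0
# slab edges: line fits on z=.02 plane
L=[];Rr=[];T=[]
for v in range(60,275,3):
    x=np.flatnonzero(m[v,205:320]); L.append((x[0]+205-.5,v))
    x=np.flatnonzero(m[v,320:445]) 
    if v<200:Rr.append((x[-1]+320+.5,v))
for u in range(225,420,3):
    y=np.flatnonzero(m[:150,u]); T.append((u,y[0]-.5))
for nme,q in zip(('L','R','T'),(L,Rr,T)):
    W=plane(C,q,.02)[:,:2]; l=cv2.fitLine(np.float32(W),cv2.DIST_HUBER,0,.001,.001).ravel()
    r=np.abs((W-l[2:])@[-l[1],l[0]]); print(nme,l,'ang',np.degrees(np.arctan2(l[1],l[0])),'med res',np.median(r))
print('post',plane(C,[300,132],.097),'cap',plane(C,[275,110],.073), 'P post',P[132,300],'cap',P[110,275],'guide',P[118,381],'housing',P[158,240],'bar',P[119,350])
cv2.imwrite('pics/w1c.png',cv2.resize(p[40:280,205:445,::-1],None,fx=2.5,fy=2.5,interpolation=2))
E
```

```text
table z 0.0003600160697077092 slab z 0.020305561812096865Traceback (most recent call last):
  File "<stdin>", line 10, in <module>
IndexError: index 0 is out of bounds for axis 0 with size 0
```

Run:
```python
from meas import *
f=np.load('pics/w1.npz'); p,d=f['p'],f['d']; C=cam('wrist',f['pos'],f['R'])
P=pts3d(C,d)
hsv=cv2.cvtColor(p,cv2.COLOR_RGB2HSV)
m=np.uint8((hsv[...,2]<75))*255; m[:35]=0;m[290:]=0;m[:,:205]=0;m[:,445:]=0
L=[];Rr=[];T=[]
for v in range(60,275,3):
    x=np.flatnonzero(m[v,205:320])
    if len(x):L.append((x[0]+205-.5,v))
    x=np.flatnonzero(m[v,320:445]) 
    if v<200 and len(x):Rr.append((x[-1]+320+.5,v))
for u in range(225,420,3):
    y=np.flatnonzero(m[:150,u]);
    if len(y): T.append((u,y[0]-.5))
for nme,q in zip(('L','R','T'),(L,Rr,T)):
    W=plane(C,q,.02)[:,:2]; l=cv2.fitLine(np.float32(W),cv2.DIST_HUBER,0,.001,.001).ravel()
    r=np.abs((W-l[2:])@[-l[1],l[0]]); print(nme,l,'ang',np.degrees(np.arctan2(l[1],l[0])),'med res',np.median(r))
print('post',plane(C,[300,132],.097),'cap',plane(C,[275,110],.073), 'P post',P[132,300],'cap',P[110,275],'guide',P[118,381],'housing',P[158,240],'bar',P[119,350])
cv2.imwrite('pics/w1c.png',cv2.resize(p[40:280,205:445,::-1],None,fx=2.5,fy=2.5,interpolation=2))
```

```text
L [ 0.9619 -0.2733  0.5632  0.1254] ang -15.857983 med res 0.002657550962420756
R [ 0.972   0.2349  0.5783 -0.0108] ang 13.583909 med res 0.0024680513446952604
T [0.9307 0.3657 0.6359 0.0063] ang 21.452236 med res 0.004938259374002422
post [[0.6202 0.0632 0.097 ]] cap [[0.6445 0.0812 0.073 ]] P post [0.6201 0.0632 0.0976] cap [0.6446 0.0812 0.0723] guide [ 0.6154 -0.0089  0.0698] housing [0.6127 0.1275 0.0583] bar [0.6218 0.0169 0.054 ]
```

View pics/w1c.png

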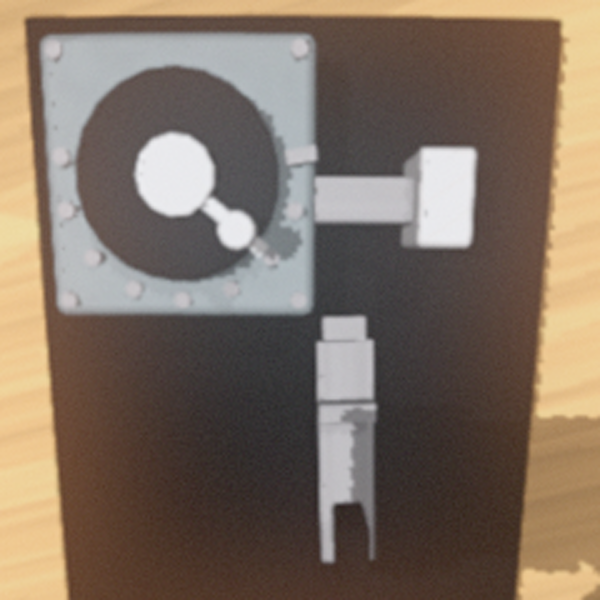

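The dial shows the long mark at crop (302,155) and pips at (294,210), (265,255, under the line), (233,288), (183,300), (134,290), (93,257), (65,210) and (63,157). The line and post are on the second pip, and the post direction of 230° in the gate frame confirms click 2. Target pip 5 is at (134,290). The steel blade is confirmed, tip at crop (344,317) and handle at (350,530). Now precise poses from height masks.

```bash
cat >> meas.py <<'E'
def rect(P,m):
    """minAreaRect of the world xy of masked points: centre, sizes, angles"""
    n,l,s,c=cv2.connectedComponentsWithStats(np.uint8(m)); k=1+np.argmax(s[1:,4]); q=P[l==k]
    r=cv2.minAreaRect(np.float32(q[:,:2])*1000); return np.array(r[0])/1000,np.array(r[1]),r[2],q
E
python3 - <<'E'
from meas import *
f=np.load('pics/w1.npz'); p,d=f['p'],f['d']; C=cam('wrist',f['pos'],f['R'])
P=pts3d(C,d); Z=P[...,2]; roi=np.zeros((480,640),bool); roi[35:285,205:445]=1
for n,a,b in(('slab',.014,.2),('housing',.0565,.0605),('guide',.068,.0725),('post',.094,.1),('cap',.0705,.0755)):
    m=roi&(Z>a)&(Z<b)
    if n=='guide': m[:,:350]=0
    c,s,an,q=rect(P,m); print(n,c,s,an,len(q),q.mean(0))
b=roi.copy(); b[:150]=0; b[:,:320]=0;b[:,370:]=0
blm=b&(Z>.0235)&(Z<.12)
c,s,an,q=rect(P,blm); print('blade all',c,s,an,len(q))
for n,a,bb in(('plate',.0245,.0295),('shoulder',.038,.0425),('handle top',.064,.07)):
    c,s,an,q=rect(P,b&(Z>a)&(Z<bb)); print(n,c,s,an,len(q),q.mean(0))
h=np.histogram(Z[blm],bins=np.arange(.022,.075,.003)); print(h)
for v in range(160,270,4):
    x=np.flatnonzero(blm[v]); 
    if len(x): print(v,x[0],x[-1],np.round(Z[v,x[::4]]*1000).astype(int))
E
```

```text
slab [0.5735 0.0568] [215.6346 256.4254] 75.95217895507812 47012 [0.5837 0.0531 0.0336]
housing [0.645  0.0812] [99.6308 98.7276] 75.69554138183594 5736 [0.6472 0.0795 0.0582]
guide [ 0.6143 -0.0108] [20.2204 33.4544] 76.36866760253906 852 [ 0.6143 -0.0103  0.0701]
post [0.6208 0.0643] [10.8193 10.3655] 75.28445434570312 157 [0.6208 0.0642 0.0971]
cap [0.6429 0.0809] [28.4635 30.9389] 86.69975280761719 840 [0.6443 0.0808 0.0731]
blade all [0.5249 0.0449] [ 23.6233 110.2533] 77.8340072631836 2244
plate [0.5026 0.0499] [23.2831 64.6904] 77.61839294433594 824 [0.5117 0.0486 0.0273]
shoulder [0.5406 0.0416] [23.5158  7.9273] 79.65251922607422 172 [0.5407 0.0415 0.0402]
handle top [0.4861 0.0531] [13.3867 27.8238] 76.87964630126953 359 [0.4864 0.0531 0.067 ]
(array([   7, 1274,  267,   20,   17,   86,  120,   15,   13,   15,   17,
         86,   91,   13,  178,  181,    0]), array([0.022, 0.025, 0.028, 0.031, 0.034, 0.037, 0.04 , 0.043, 0.046,
       0.049, 0.052, 0.055, 0.058, 0.061, 0.064, 0.067, 0.07 , 0.073]))
160 320 329 [59 59 58]
164 320 328 [56 57 57]
168 334 350 [28 28 27 28 27]
172 334 350 [27 27 27 27 26]
176 332 353 [25 28 27 26 27 25]
180 331 353 [25 27 27 27 27 27]
184 332 353 [28 26 27 28 27 27]
188 332 353 [27 27 28 27 27 28]
192 332 353 [27 26 27 28 27 27]
196 332 353 [27 27 29 28 28 26]
200 332 353 [28 31 32 33 32 34]
204 332 354 [40 39 41 40 40 41]
208 332 354 [39 41 40 39 41 41]
212 332 353 [26 28 27 27 28 28]
216 332 353 [27 27 28 27 27 27]
220 332 353 [27 26 28 27 27 29]
224 333 353 [27 28 28 28 28 27]
228 333 353 [28 29 28 26 27 27]
232 333 353 [26 28 27 27 26]
236 333 353 [27 28 26 27 27 28]
240 333 353 [26 28 28 26 28 26]
244 333 353 [27 28 43 42 44 28]
248 333 353 [27 28 56 57 56 28]
252 333 353 [26 51 66 65 67]
256 333 353 [28 28 68 68 67 26]
260 333 353 [26 27 68 68 68 27]
264 334 352 [27 42 68 67 66]
268 339 352 [65 67 68 67]
```

```bash
cat > geo.py <<'E'
from meas import *
YG=np.radians(-14.15); G=np.array([.5842,.0253]); RG=np.array([[np.cos(YG),-np.sin(YG)],[np.sin(YG),np.cos(YG)]])
def g2w(x,y): return G+RG@[x,y]
A=g2w(.045,.069); u=lambda a:np.array([np.cos(a),np.sin(a)])
def pusher(th,off,z):   # th: post direction in gate frame, deg; off: tool ahead of post, ccw
    a=np.radians(th)+YG; yaw=(a+np.pi/2+np.pi)%(2*np.pi)-np.pi
    return [*(A+.030*u(a)+off*u(a+np.pi/2)),z],tool(yaw)
def ft(th):
    F=robot.read_force()[:2]; a=np.radians(th)+YG; return F@u(a+np.pi/2)  # reaction, + = resisting
E
python3 - <<'E'
from geo import *
print(A,robot.read_force())
for th,off in((230,.03),(200,.0155),(158,.0155)): print(robot.ik(*pusher(th,off,.081)))
robot.move_gripper(0.0)
robot.goto(*pusher(230,.032,.13)); robot.servo_line(pusher(230,.032,.081)[0],speed=.08)
print(robot.read_t(),robot.read_position()); f0=ft(230)
for off in np.arange(.026,.015,-.002):
    robot.servo_line(*pusher(230,off,.081),speed=.03); print('off',off,'f',ft(230)-f0)
for th in range(226,179,-4):
    robot.servo_line(*pusher(th,.0155,.081),speed=.03); print(th,round(ft(th)-f0,2),robot.read_t())
snap('top','t1'); p,d,C=snap('wrist','w2')
E
```

```text
[0.6447 0.0812] [ 0.608   0.6201 -0.003 ]
[ 20.9892  24.2152 -14.2575   0.     -51.5273  14.8608]
[ 23.8421  22.6384 -16.881    0.     -50.4806 -17.9921]
[ 26.1418  22.4596 -17.1752   0.     -50.3651 -62.2918]
5.15 [0.6394 0.0377 0.0812]
off 0.026 f -1.5292964384402254
off 0.024 f -0.7988395746875152
off 0.022000000000000002 f 0.07900345979916201
off 0.020000000000000004 f -1.0716050304030351
off 0.018000000000000006 f 0.011901399828787018
off 0.016000000000000007 f -0.3289040629098408
226 4.08 7.0
222 0.19 7.25
218 -0.2 7.5
214 -0.95 7.75
210 -0.31 8.0
206 -1.01 8.25
202 3.29 8.5
198 0.19 8.75
194 -0.38 9.0
190 0.03 9.25
186 -0.7 9.5
182 -0.64 9.75
```

Run:
```python
from geo import *
f0=-.4
for th in (179,177,175,173,171):
    robot.servo_line(*pusher(th,.0155,.081),speed=.02); print(th,round(ft(th)-f0,2),robot.read_t())
robot.dwell(.2); 
robot.servo_line(*pusher(171,.030,.081),speed=.06)
robot.servo_line(pusher(171,.030,.15)[0],speed=.12)
# look from the same place as before, gripper open
t=g2w(-.06,.025); robot.move_gripper(.5); robot.goto([*t,.23],tool(YG)); robot.dwell(.3)
p,d,C=snap('wrist','w3'); P=pts3d(C,d); Z=P[...,2]; roi=np.zeros((480,640),bool); roi[35:285,205:445]=1
c,s,an,q=rect(P,roi&(Z>.093)&(Z<.1)); v=RG.T@(q[:,:2].mean(0)-A); print('post',c,len(q),v,np.degrees(np.arctan2(v[1],v[0]))%360,robot.read_t())
b=roi.copy(); b[:150]=0; b[:,:320]=0;b[:,370:]=0
for n,a,bb in(('all',.0235,.12),('shoulder',.038,.0425),('handle top',.064,.07)):
    c,s,an,q=rect(P,b&(Z>a)&(Z<bb)); print(n,c,s,an,len(q))
cv2.imwrite('pics/w3c.png',cv2.resize(p[40:280,205:445,::-1],None,fx=2.5,fy=2.5,interpolation=2))
```

```text
179 0.75 10.1
177 3.48 10.35
175 6.74 10.6
173 10.06 10.85
171 4.7 11.1
post [0.6169 0.0914] 153 [-0.0293  0.0029] 174.38963388815185 15.1333
all [0.5247 0.0449] [ 24.04   109.9226] 77.32659912109375 2246
shoulder [0.5403 0.0411] [23.3286  8.3025] 77.85028839111328 178
handle top [0.4861 0.053 ] [13.5547 27.73  ] 79.00914764404297 337
```

View pics/w3c.png

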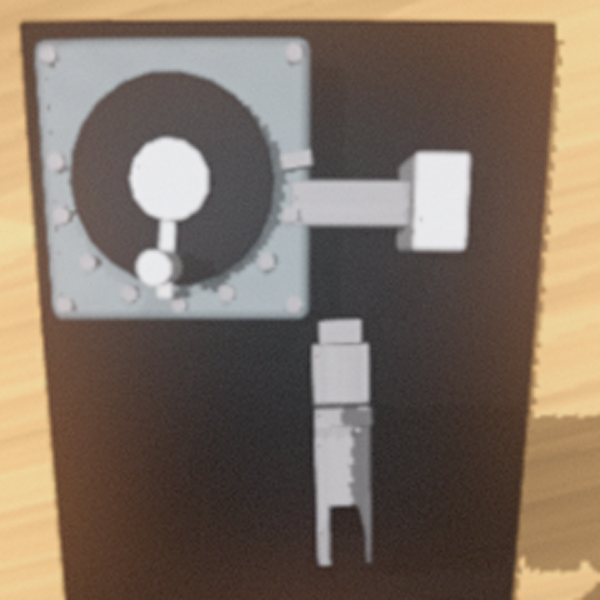

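The post reads 174.4° (4.22 clicks), with the line just past pip 4 at (177,305), so I stopped just short of the last crest. I push on to 161 and look again; the blade hasn't moved.

```bash
cat > look.py <<'E'
from geo import *
def look(name):
    t=g2w(-.06,.025); robot.goto([*t,.23],tool(YG)); robot.dwell(.2)
    p,d,C=snap('wrist',name); P=pts3d(C,d); Z=P[...,2]; roi=np.zeros((480,640),bool); roi[35:285,205:445]=1
    c,s,an,q=rect(P,roi&(Z>.093)&(Z<.1)); v=RG.T@(q[:,:2].mean(0)-A); a=np.degrees(np.arctan2(v[1],v[0]))%360
    print('post r',np.hypot(*v),'angle',a,'clicks',(280-a)/25,'n',len(q),'t',robot.read_t())
    cv2.imwrite(f'pics/{name}c.png',cv2.resize(p[40:280,205:445,::-1],None,fx=2.5,fy=2.5,interpolation=2))
    return P,Z,roi
E
python3 - <<'E'
from look import *
robot.move_gripper(0.0); robot.goto(*pusher(172,.030,.14)); robot.servo_line(pusher(172,.030,.081)[0],speed=.08); f0=ft(172)
for th,off in [(172,.02),(173,.0155),(170,.0155),(167,.0155),(164,.0155),(161,.0155)]:
    robot.servo_line(*pusher(th,off,.081),speed=.03); print(th,round(ft(th)-f0,2),robot.read_t())
robot.dwell(.2); print(ft(161)-f0)
robot.servo_line(*pusher(161,.030,.081),speed=.06)
robot.servo_line(pusher(161,.030,.14)[0],speed=.12)
look('w4')
E
```

```text
172 0.0 18.85
173 0.94 19.1333
170 4.17 19.3833
167 -0.36 19.6333
164 0.7 19.8833
161 -0.8 20.1333
1.05302538081239
post r 0.029682591990339444 angle 157.67119934310753 clicks 4.893152026275699 n 155 t 23.2417
```

View pics/w4c.png

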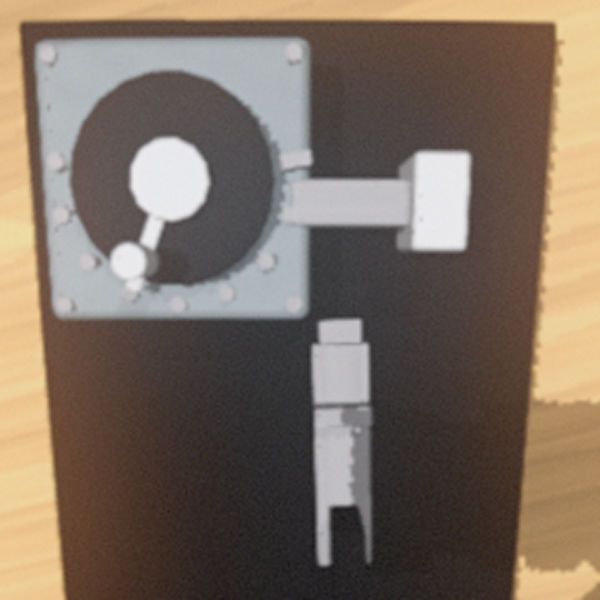

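The dial now rests at 4.89 clicks measured, line on pip 5 at (133,290), and the untouched blade is at crop (342,320) to (342,565). Next I grip the blade, straighten it and slide it in until contact. I grip a little high and to the rear so the gripper body clears the dial post.

Run:
```python
from look import *
B=np.array([.4861,.0530]); yb=np.radians(-12.3); back=.003; z=.037
def pose(o,y): return [*(np.array(o)-back*u(y)),z]
robot.move_gripper(.4)
t=pose(B,yb); robot.goto([t[0],t[1],.11],tool(yb)); robot.servo_line(t,speed=.08)
print('fz',robot.read_force(),robot.read_t()); robot.move_gripper(0.0); w=robot.read_grip_width(); print('width mm',w*88,robot.read_force())
if 10<w*88<18:
    robot.servo_line(pose(g2w(-.085,.0005),YG),tool(YG),speed=.03); print(robot.read_force(),robot.read_t())
    robot.servo_line(pose(g2w(-.040,.0005),YG),tool(YG),speed=.04); f0=robot.read_force(); print(f0,robot.read_t())
    for x in np.arange(-.038,-.0245,.001):
        robot.servo_line(pose(g2w(x,.0005),YG),tool(YG),speed=.01); f=RG.T@(robot.read_force()-f0)[:2]; print(round(x,4),f)
        if f[0]<-8: break
    print(robot.read_t(),robot.read_position())
snap('wrist','w5'); snap('scene','s5')
```

```text
fz [-0.5859 -0.2727  0.0957] 25.6667
width mm 13.943664753455211 [-1.5813  0.3066  4.3677]
[-2.3464  1.5082  6.1038] 26.875
[-4.9219  1.2422  8.31  ] 28.15
-0.038 [-0.3666 -1.014 ]
-0.037 [ 0.3174 -0.1118]
-0.036 [ 0.097  -0.2745]
-0.035 [ 0.1669 -0.6821]
-0.034 [-0.722  -0.3094]
-0.033 [-0.3063  0.194 ]
-0.032 [-0.5625 -1.1762]
-0.031 [-0.2108  1.2018]
-0.03 [-0.5883 -0.843 ]
-0.029 [ 1.5879 -0.4844]
-0.028 [-2.8841  0.9922]
-0.027 [-8.0688  2.6743]
31.25 [0.5529 0.0332 0.0373]
```

Run:
```python
from look import *
robot.move_gripper(.35); p=robot.read_position(); robot.servo_line([p[0],p[1],.12],speed=.1)
P,Z,roi=look('w6'); b=roi.copy(); b[:,:325]=0;b[:,372:]=0; b[:125]=0
for n,a,bb in(('shoulder',.038,.0425),('handle top',.064,.07),('plate',.0245,.0295)):
    c,s,an,q=rect(P,b&(Z>a)&(Z<bb)); print(n,RG.T@(c-G)*1000,s,an-90-np.degrees(YG),len(q),'z',np.median(q[:,2]))
b=roi&(Z>.05)&(Z<.066); b[:,:335]=0;b[:,365:]=0;b[140:]=0
q=P[b]; g=(q[:,:2]-G)@RG*1000; print('bar x',np.percentile(g[:,0],[1,50,99]),'z top',np.median(q[:,2]),len(q))
```

```text
post r 0.02973850386347094 angle 157.9360195268826 clicks 4.882559218924696 n 159 t 33.6833
shoulder [26.2167 -0.0081] [23.9237  6.6768] 0.2337478637695316 196 z 0.04020865793909835
handle top [-29.6278  -0.1028] [13.6012 27.9563] 0.23067321777343786 415 z 0.0670938646264632
plate [-11.3938   0.1411] [24.1685 66.7696] 0.1520065307617191 1056 z 0.027207254517429617
bar x [29.8932 37.8464 45.7843] z top 0.060015778501425227 568
```

View pics/w6c.png

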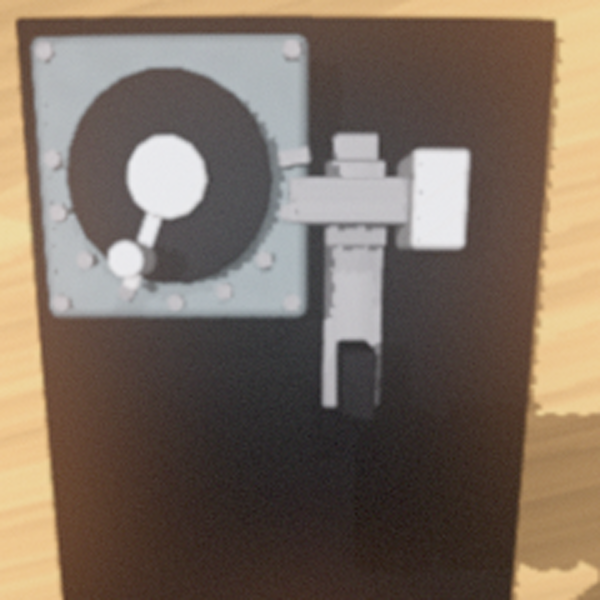

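The shoulder face is at x ≈ 30.4 mm against the bar's front at 29.9 mm, the blade lies flat and straight, and the dial line is still on pip 5 (crop 131,288). Handing in.

Run:
```python
from h import *
a=np.load('pics/top0.npz')['p'];b,_,_=snap('top','t9')
for n,(u,v) in dict(jar=(481,246),bowl=(174,257),loupe=(176,187)).items():
    s=np.s_[v-28:v+28,u-28:u+28]; print(n,np.abs(a[s].astype(int)-b[s]).mean())
robot.job_done(); print(robot.read_t())
```

```text
jar 27.770727040816325
bowl 34.772427721088434
loupe 32.597045068027214
the job is handed in; nothing more can be done
the job is handed in; nothing more can be done
```

View pics/t9.png

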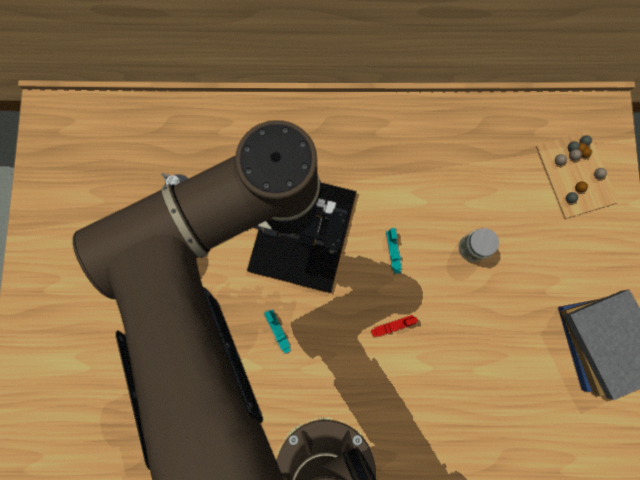

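Run:
```python
from meas import *
for n in('w1','w6'):
    f=np.load(f'pics/{n}.npz'); P=pts3d(cam('wrist',f['pos'],f['R']),f['d']); Z=P[...,2]
    for k,s in(('loupe',np.s_[90:200,0:70]),('bowl',np.s_[255:292,30:125])):
        m=np.zeros(Z.shape,bool); m[s]=1; m&=(Z>.012)&(Z<.12); print(n,k,P[m].mean(0),m.sum())
```

```text
the job is handed in; nothing more can be done
```

The dial was turned from click 2 to click 5 and the steel blade slid under the bar until its shoulder met it. The job was handed in after about 34 s of robot time, with the gripper clear above the scene.

**Dial:** The first push stopped just short of the last crest, with the post at 4.22 clicks, so I pushed on and let go. The line now sits on pip 5. The post measured 4.89 clicks before the blade went in and 4.88 after, about 3° short of the nominal angle. The bar's top is at 60.0 mm, which matches the 10 mm opening of click 5.

**Blade:** It met the bar at about 8 N and was then released. The last look put the shoulder face at x ≈ 30.4 mm, with the bar's front at 29.9 mm. The blade lies flat, within 0.2° of straight and about 0.5 mm off centre.

**Bystanders:**
- **Jar:** it looks unmoved in the last top picture.
- **Bowl and loupe:** the arm hid the bowl and most of the loupe in that picture, so I could not confirm them. I never worked near them.
- **Failed checks:** my pixel-difference check gave large values for all three, including the jar, so it proved nothing. A depth comparison of the bowl and loupe could not run after hand-in.

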